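Pile corner plates heel to toe

TASK

Finish the pile of large L-shaped corner plates on the plywood board: lay the two other large plates on the one that lies there, heel blocks up, each turned half round from the plate beneath it so that their outer edges line up in one square and the pile lies flat. Leave the bottom plate where it is, and the small corner plate too.

Things in the scene. Friction and masses are not known exactly. Their poses are not given: they have to be found in the camera images.
- plate_base: Bottom plate, heel up on a 110 x 110 x 6 mm plywood board: flat aluminium L, 14 mm thick, legs 90 x 40 mm along the -x and -y sides of a 90 mm square. Origin: square's centre, underside; z up. On the corner a 26 mm square heel block, 10 mm high, centred at x = y = -29 mm, faces parallel to the legs. A plate turned half round rests flat on it, 14 mm up, same origin in plan.
- plate_a: One of the two other large corner plates, lying heel up on the bench; sizes, origin and axes as plate_base: legs 90 x 40 x 14 mm, heel 26 x 26 mm at x = y = -29 mm from z = 14 to 24 mm, easily gripped from above across its 26 mm. About 0.22 kg. Laid the same way round as the plate beneath, it would rock on that plate's heel. plate_a and plate_b may go on in either order.
- plate_b: The other large corner plate, lying heel up on the bench; the same as plate_a and plate_base in every size, with the same origin and axes. About 0.22 kg.
- small_plate: A bystander, not part of the pile: small aluminium corner plate of the same form, lying on the bench towards the robot and its right: legs 60 mm long, 26 mm wide, 8 mm thick, heel 16 x 16 x 6 mm. Origin: centre of its 60 mm square, underside; heel at x = y = -19.5 mm.

How it is judged:
By the outcome, as a careful person would: the job done as asked, in the order asked, and still so for the second after the job is handed in, with the robot touching nothing.
It also fails if it takes over 61 s, if anything falls off the work surface, if the arm or the gripper's body presses on something with over 40 N, if the wrist force passes 120 N, or if a joint passes its speed limit or range.

ROBOT

A 6-joint arm with a two-finger parallel gripper is mounted at the origin on a cart in front of the work surface, level with it; the furniture and walls round the work are solid. World frame = base frame: x ahead of the robot, y to its left, z up, the work surface at z = 0. Lengths are in m, angles in rad, forces in N, time in s.
With the tool pointing down it reaches from about 0.4 to 0.825 m from the base axis. Payload 7 kg.
Tool frame: the origin (TCP) lies midway between the tips of the shut fingers; the grasp point (between the pads) lies env.pinch_z behind it (env.pinch_z is the distance from the TCP to the grasp point, in m); z points along the fingers, y is the direction in which the jaws open and shut (so a half turn about z gives the same grasp; the last joint's range is limited). The gripper opens to 88 mm and grips with 3 to 60 N. Pads are 19 mm wide; open, the fingers measure 130 mm over their backs; the gripper's body (78 mm by 193 mm) begins 47 mm behind the grasp point.
Start: joints at [1.403, 0.359, 0.012, 0, -1.224, -0.288], TCP at [0.297, 0.606, 0.227] pointing down, gripper open.
Joint ranges: [-3.07, 3.07], [-1.43, 2.12], [-1.02, 1.25], [-3.03, 1.67], [-3.05, -0], [-3.03, 3.03]. Speed limits (rad/s): [2.39, 2.39, 3.01, 3.14, 3.14, 3.14].

INTERFACE

Orientations are given as [roll, pitch, yaw] about the fixed x, y, z axes, in that order (R = Rz(yaw) Ry(pitch) Rx(roll)).
In Python, from rig import env, cams, ticket gives the robot as it stands.
- The arm moves only by the tool arm_command, never from a script. Its argument "plan" is a list of rows, each an object of numbers: "x", "y", "z": the shift along the tool's x, y, z in m; "roll": the turn about the tool's z in rad; "gripper": the opening, from -1 (shut) to 1 (fully open). A call has 1 to 10 rows; each row shifts and turns the pose as measured when the row begins, along the tool's axes as they then stand; what a row does not reach is not made up. A row lasts 1/10 s, in which the tool goes at most 50 mm and 8.59 degrees, less where a joint would pass 70% of its speed; a pose out of reach is approached as far as the arm can. A call is refused whole if a number of a shift passes 0.05 or a number of a turn 0.15, either way. A call with a gripper value outside its range is refused whole. The fingers move at their own pace and stop on an object; "squeeze" is the grip in N (left out, the last holds). Time passes only in rows, so rows that do not move let the fingers close. It gives the time, the measured TCP pose, the force and the opening at its end, in the units of the state.
- env.get_state(): the state, without advancing time (a new reading comes with each control period).
- cams.grab_frame(name): name is "scene" or "side" or "wrist"; returns a dict with "image" (400x640x3 uint8, blue, green, red), "K" (3x3 intrinsics, pixels), "R" (3x3) and "t" (3): a world point X has camera coordinates R X + t; the wrist camera has in their place "hand_eye" (4x4, takes a point from camera to tool coordinates, whose origin is the TCP and whose axes are the flange's). Camera axes: x right, y down, z forward; pixel columns grow to the right and rows downward; lengths in m; the calibration is good to about 2 mm. A picture is of the moment at which its call begins: read the wrist's pose just before it. There is no depth.
- ticket.sign_off(): hands the job in, once; it reports no verdict.
The state is a dict: "t": time; "qpos": joint angles; "qvel": joint speeds; "joint_efforts": joint torques, N m; "position": TCP position; "eef_rot": TCP orientation; "wrist_force": force on the tool from outside, world axes, zero at the start; "ft_torque": the same for the moment, N m; "gripper_width": opening from 0.0 (shut) to 1.0 (fully open).
Only numpy, scipy, OpenCV 4.12 (cv2) and the standard library are available. Lean on these libraries where they do the work, as an engineer would, in place of code of your own. Each camera call takes 0.05 s, during which the arm holds its last target.

## Working session

There is one attempt and no reset: what is moved stays moved. The work goes in short steps, Python scripts to look and compute and a tool call to move; the robot and the scene stay as the last step left them, time stands still between calls to the robot, and variables do not carry over. Pictures are saved under pics/ and viewed, and the job is handed in when it is done.

Besides the shell and the picture viewer there is one more tool, called after "Request:" by a JSON object that holds its "name" and its "arguments", one argument or row to a line. arm_command: Moves the arm, as the interface text tells. Its arguments: {"type":"object","properties":{"plan":{"type":"array","items":{"type":"object","properties":{"x":{"type":"number"},"y":{"type":"number"},"z":{"type":"number"},"roll":{"type":"number"},"gripper":{"type":"number"}}}},"squeeze":{"type":"number"}},"required":["plan"]}

```bash
ls; mkdir -p pics; python3 - <<'E'
from rig import env,cams,ticket
import cv2,numpy as np
s=env.get_state();print({k:np.round(v,4).tolist() for k,v in s.items()},env.pinch_z)
for n in("scene","side","wrist"):
    f=cams.grab_frame(n);cv2.imwrite(f"pics/{n}0.png",f["image"])
    print(n,{k:np.round(v,4).tolist() for k,v in f.items() if k!="image"})
E
```

```text
pics
{'t': 0.0, 'qpos': [1.4031, 0.3594, 0.0111, -0.0003, -1.2241, -0.2881], 'qvel': [-0.001, 0.0024, -0.0015, -0.0003, -0.0004, 0.0002], 'joint_efforts': [0.0014, -58.2724, 29.305, 6.997, 0.0071, -0.0002], 'position': [0.2969, 0.6056, 0.2256], 'eef_rot': [3.1399, -0.0001, -0.4559], 'wrist_force': [-0.37, -0.396, -0.0057], 'ft_torque': [-0.0175, 0.0081, -0.0076], 'gripper_width': 1.0} 0.0188
scene {'K': [[412.1648, 0.0, 322.1133], [0.0, 412.1648, 202.4701], [0.0, 0.0, 1.0]], 'R': [[-0.9439, -0.3298, -0.0158], [-0.2323, 0.6972, -0.6782], [0.2347, -0.6365, -0.7347]], 't': [0.4418, 0.1649, 0.7386]}
side {'K': [[406.7455, 0.0, 321.4674], [0.0, 406.7455, 192.6088], [0.0, 0.0, 1.0]], 'R': [[0.9576, -0.2874, -0.0191], [-0.1933, -0.5921, -0.7823], [0.2135, 0.7529, -0.6226]], 't': [-0.4597, 0.0956, 0.7927]}
wrist {'K': [[306.1973, 0.0, 318.6134], [0.0, 306.1973, 197.9992], [0.0, 0.0, 1.0]], 'hand_eye': [[0.0011, -0.955, -0.2965, 0.081], [1.0, 0.0014, -0.0006, 0.0003], [0.001, -0.2965, 0.955, -0.158], [0.0, 0.0, 0.0, 1.0]]}
```

View pics/scene0.png

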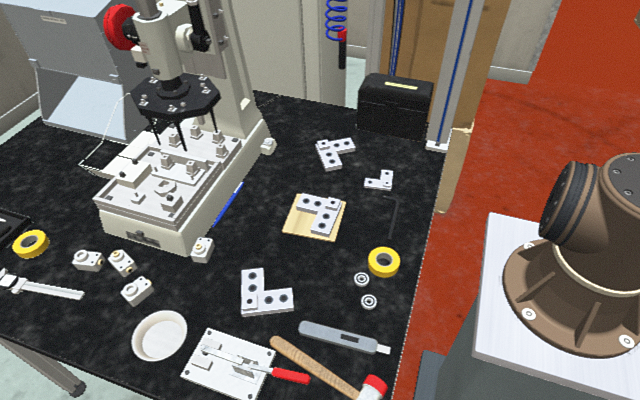

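View pics/side0.png

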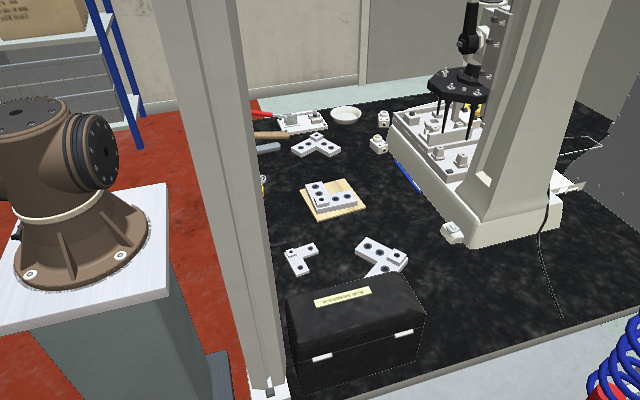

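View pics/wrist0.png

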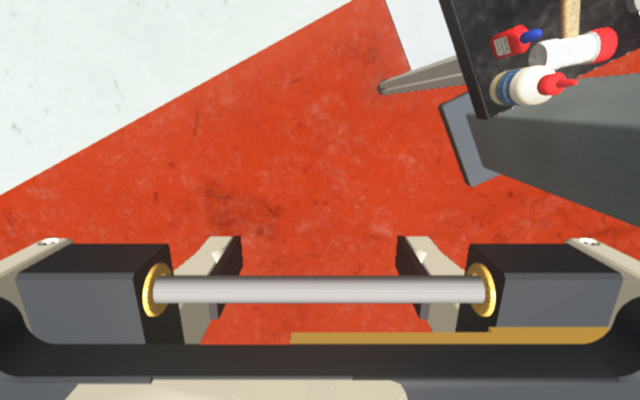

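The scene view shows the base plate on its plywood near (318,216). One large plate is near (265,292), and the other near (333,153) by the black box. The small plate is at (378,180). Next I'll measure with masks.

```bash
cat > h.py <<'E'
import cv2,numpy as np
from scipy.spatial.transform import Rotation as Ro
def ray(f,uv,z,T=None):
    uv=np.atleast_2d(uv).astype(float)
    d=np.c_[uv,np.ones(len(uv))]@np.linalg.inv(f["K"]).T
    if T is None:
        R=np.array(f["R"]);c=-R.T@np.array(f["t"]);d=d@R
    else:
        d=d@T[:3,:3].T;c=T[:3,3]
    return c+d*((z-c[2])/d[:,2])[:,None]
def proj(f,X):
    X=np.atleast_2d(X)@np.array(f["R"]).T+f["t"];p=X@f["K"].T;return p[:,:2]/p[:,2:]
def wT(f,s):
    T=np.eye(4);T[:3,:3]=Ro.from_euler('xyz',s["eef_rot"]).as_matrix();T[:3,3]=s["position"]
    return T@np.array(f["hand_eye"])
E
python3 - <<'E'
from rig import cams
from h import *
a=cams.grab_frame("scene");b=cams.grab_frame("side")
for n,f in(("s",a),("d",b)):
    R=np.array(f["R"]);print(n,"cam",-R.T@f["t"])
np.save("pics/sc.npy",a["image"]);
for nm,uv in(("base",(318,216)),("near",(265,292)),("far",(333,153)),("small",(378,180)),("post",(437,147)),("box",(395,135)),("press",(200,255)),("presstip",(268,148))):
    X=ray(a,uv,0.014);print(nm,X.round(3),proj(b,X).round(0))
crop=lambda im,x0,y0,x1,y1,k:cv2.resize(im[y0:y1,x0:x1],None,fx=k,fy=k,interpolation=cv2.INTER_CUBIC)
cv2.imwrite("pics/c1.png",crop(a["image"],230,120,410,320,3)); cv2.imwrite("pics/c2.png",crop(b["image"],250,110,430,290,3))
E
```

```text
s cam [0.28190714 0.50084359 0.66143427]
d cam [ 0.28942967 -0.67237345  0.55951908]
base [[ 0.484 -0.021  0.014]] [[326. 194.]]
near [[0.514 0.178 0.014]] [[314. 145.]]
far [[ 0.517 -0.221  0.014]] [[377. 257.]]
small [[ 0.392 -0.164  0.014]] [[301. 251.]]
post [[ 0.285 -0.321  0.014]] [[257. 341.]]
box [[ 0.391 -0.335  0.014]] [[329. 330.]]
press [[0.666 0.144 0.014]] [[375. 142.]]
presstip [[ 0.674 -0.189  0.014]] [[446. 227.]]
```

View pics/c1.png

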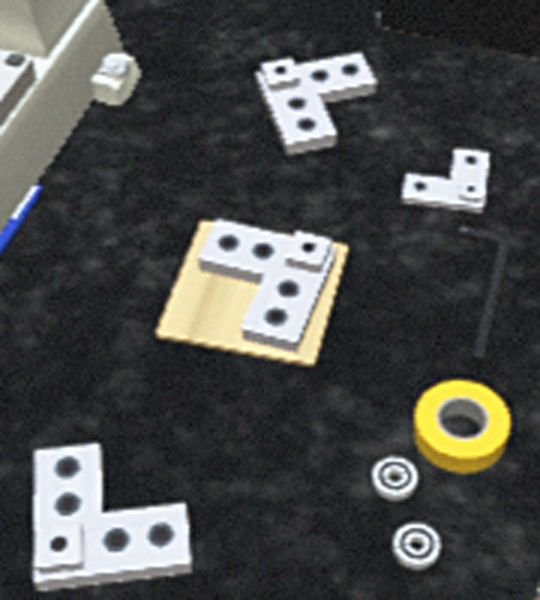

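View pics/c2.png

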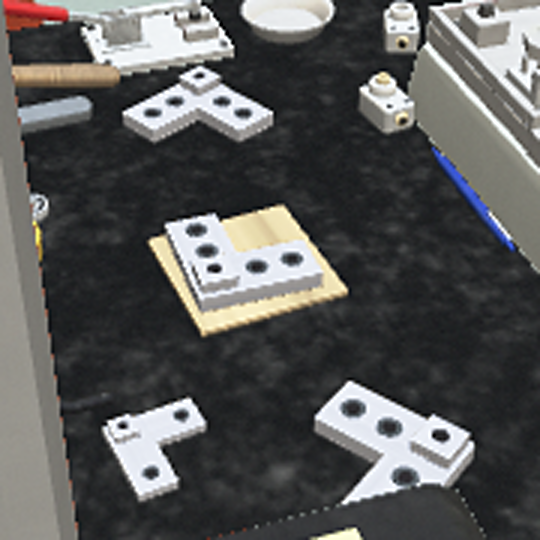

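```bash
python3 - <<'E'
from rig import cams
from h import *
a=cams.grab_frame("scene");b=cams.grab_frame("side")
P={"near":(0,[(59,544),(67,503),(67,467),(116,540),(161,534)]),"far":(0,[(280,70),(320,76),(349,70),(297,103),(306,124)]),"base":(.006,[(309,247),(263,251),(228,243),(288,289),(276,317)])}
for n,(z,p) in P.items():
    p=np.array(p)/3.+[230,120]
    h=ray(a,p[:1],z+.024)[0];q=ray(a,p[1:],z+.014)
    print(n,h.round(3),q[:,:2].round(3).tolist(),[np.degrees(np.arctan2(*(q[i+1]-q[i])[1::-1])).round(1) for i in(0,2)],np.linalg.norm(q[1]-q[0]).round(3))
# box: bottom/top corners scene
for uv in((358,130),(420,150),(430,138)):print("box0",ray(a,uv,0).round(3))
for z in(.08,.1,.12,.14):
    X=ray(a,[(359,85),(430,108)],z);print(z,X.round(3).tolist(),proj(b,X).round(0).tolist())
for z in (.2,.25,.3,.35): X=ray(a,[(157,100),(219,97)],z);print(z,X.round(3).tolist(),proj(b,X).round(0).tolist())
E
```

```text
near [0.528 0.208 0.024] [[0.539, 0.177], [0.55, 0.154], [0.501, 0.19], [0.477, 0.178]] [np.float64(-64.2), np.float64(-152.7)] 0.025
far [ 0.547 -0.237  0.024] [[0.518, -0.251], [0.498, -0.266], [0.525, -0.213], [0.51, -0.192]] [np.float64(-144.0), np.float64(124.3)] 0.025
base [ 0.462 -0.054  0.03 ] [[0.495, -0.049], [0.521, -0.048], [0.466, -0.021], [0.466, 0.005]] [np.float64(1.3), np.float64(90.9)] 0.026
box0 [[ 0.489 -0.344  0.   ]]
box0 [[ 0.323 -0.314  0.   ]]
box0 [[ 0.307 -0.369  0.   ]]
0.08 [[0.514, -0.425, 0.08], [0.323, -0.379, 0.08]] [[438.0, 334.0], [288.0, 343.0]]
0.1 [[0.506, -0.393, 0.1], [0.321, -0.349, 0.1]] [[423.0, 307.0], [281.0, 315.0]]
0.12 [[0.498, -0.362, 0.12], [0.32, -0.318, 0.12]] [[409.0, 281.0], [274.0, 288.0]]
0.14 [[0.49, -0.33, 0.14], [0.318, -0.288, 0.14]] [[395.0, 255.0], [267.0, 262.0]]
0.2 [[0.835, -0.058, 0.2], [0.721, -0.106, 0.2]] [[500.0, 97.0], [462.0, 117.0]]
0.25 [[0.775, 0.003, 0.25], [0.673, -0.04, 0.25]] [[461.0, 66.0], [425.0, 81.0]]
0.3 [[0.715, 0.063, 0.3], [0.626, 0.026, 0.3]] [[423.0, 34.0], [389.0, 45.0]]
0.35 [[0.655, 0.124, 0.35], [0.578, 0.092, 0.35]] [[385.0, 2.0], [354.0, 10.0]]
```

```bash
python3 - <<'E'
import cv2
a=cv2.imread("pics/scene0.png")[50:180,300:480];cv2.imwrite("pics/box.png",cv2.resize(a,None,fx=4,fy=4))
a=cv2.imread("pics/side0.png")[200:400,230:450];cv2.imwrite("pics/box2.png",cv2.resize(a,None,fx=3,fy=3))
E
```

```text
(no output)
```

View pics/box.png

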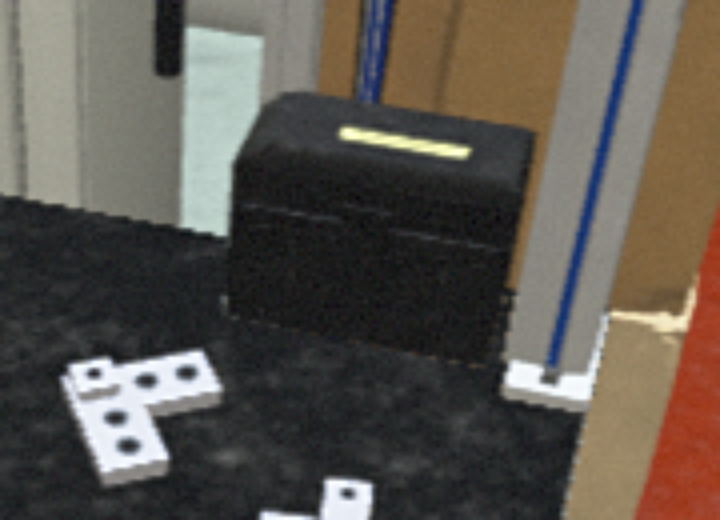

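View pics/box2.png

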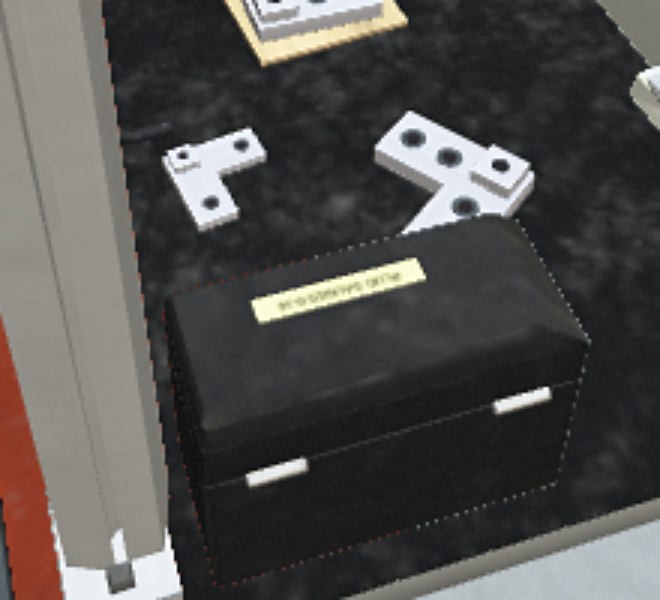

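The plates' rough poses agree with the given sizes. The base yaw is about 1°, near is about -153.5° and far about 124°. I'll move to view the near plate first.

Request:
{"name": "arm_command", "arguments": {
  "plan": [
    {"x": 0.033, "y": 0.025},
    {"x": 0.033, "y": 0.025},
    {"x": 0.033, "y": 0.025},
    {"x": 0.033, "y": 0.025},
    {"x": 0.033, "y": 0.025},
    {"x": 0.033, "y": 0.025},
    {"x": 0.033, "y": 0.025},
    {"x": 0.033, "y": 0.025},
    {"x": 0.033, "y": 0.025},
    {"x": 0.033, "y": 0.025}
  ]
}}

```text
invalid input at $.plan[0]: expected keys x, y, z, roll, gripper
```

Request:
{"name": "arm_command", "arguments": {
  "plan": [
    {"roll": 0.13},
    {"roll": 0.13},
    {"roll": 0.13},
    {"roll": 0.13},
    {"roll": 0.13},
    {"z": 0.03},
    {"z": 0.03},
    {"z": 0.02},
    {}
  ]
}}

```text
invalid input at $.plan[0]: expected keys x, y, z, roll, gripper
```

Request:
{"name": "arm_command", "arguments": {
  "plan": [
    {"x": 0.033, "y": 0.025, "z": 0, "roll": 0, "gripper": 1},
    {"x": 0.033, "y": 0.025, "z": 0, "roll": 0, "gripper": 1},
    {"x": 0.033, "y": 0.025, "z": 0, "roll": 0, "gripper": 1},
    {"x": 0.033, "y": 0.025, "z": 0, "roll": 0, "gripper": 1},
    {"x": 0.033, "y": 0.025, "z": 0, "roll": 0, "gripper": 1},
    {"x": 0.033, "y": 0.025, "z": 0, "roll": 0, "gripper": 1},
    {"x": 0.033, "y": 0.025, "z": 0, "roll": 0, "gripper": 1},
    {"x": 0.033, "y": 0.025, "z": 0, "roll": 0, "gripper": 1},
    {"x": 0.033, "y": 0.025, "z": 0, "roll": 0, "gripper": 1},
    {"x": 0.033, "y": 0.025, "z": 0, "roll": 0, "gripper": 1}
  ]
}}

```text
t: 1.35
position: [0.4875, 0.2273, 0.2261]
eef_rot: [-3.14, -0.001, -0.448]
wrist_force: [-0.2, 0.2, -0.0]
gripper_width: 1.001
```

Request:
{"name": "arm_command", "arguments": {
  "plan": [
    {"x": 0, "y": 0, "z": 0.02, "roll": 0.13, "gripper": 0.15},
    {"x": 0, "y": 0, "z": 0.02, "roll": 0.13, "gripper": 0.15},
    {"x": 0, "y": 0, "z": 0.02, "roll": 0.13, "gripper": 0.15},
    {"x": 0, "y": 0, "z": 0.02, "roll": 0.13, "gripper": 0.15},
    {"x": 0, "y": 0, "z": 0.02, "roll": 0.13, "gripper": 0.15},
    {"x": 0, "y": 0, "z": 0, "roll": 0, "gripper": 0.15},
    {"x": 0, "y": 0, "z": 0, "roll": 0, "gripper": 0.15}
  ]
}}

```text
t: 2.05
position: [0.4913, 0.2216, 0.1257]
eef_rot: [-3.135, 0.001, -1.125]
wrist_force: [-0.3, 0.6, 0.6]
gripper_width: 0.575
```

```bash
cat > look.py <<'E'
import sys,pickle
from rig import env,cams
from h import *
s=env.get_state();f=cams.grab_frame("wrist");n=sys.argv[1]
cv2.imwrite(f"pics/{n}.png",f["image"]);pickle.dump((s,f),open(f"pics/{n}.pkl","wb"))
print(s["t"],s["position"],s["eef_rot"],s["gripper_width"],s["wrist_force"])
E
python3 look.py w1
```

```text
2.05 [0.49125573 0.22163579 0.12571878] [-3.13466969e+00  6.70677060e-04 -1.12499377e+00] 0.5745615157617188 [-0.3277995   0.59659032  0.6290483 ]
```

View pics/w1.png

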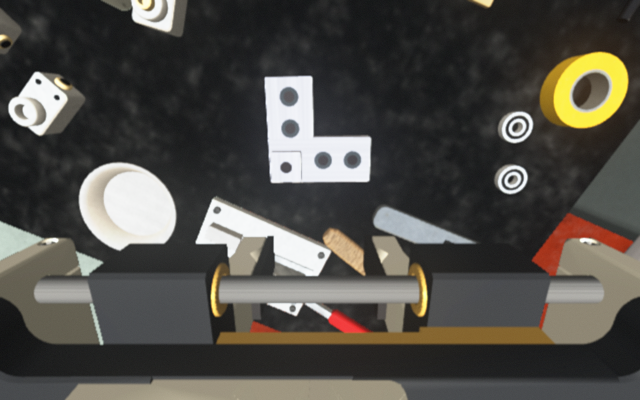

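The near plate is clear in the wrist view: heel hole about (286,167), legs going up and right, corners about (265,76) to (370,182). I'll extract its edges and holes.

```bash
cat > meas.py <<'E'
import sys,pickle
from h import *
# usage: meas name x0 y0 x1 y1 zbase
n=sys.argv[1];x0,y0,x1,y1=map(int,sys.argv[2:6]);zb=float(sys.argv[6]);thr=int(sys.argv[7]) if len(sys.argv)>7 else 120
s,f=pickle.load(open(f"pics/{n}.pkl","rb"));T=wT(f,s)
im=f["image"];g=cv2.cvtColor(im,cv2.COLOR_BGR2GRAY)
sat=im.max(2).astype(int)-im.min(2)
m=((g>thr)&(sat<40)).astype(np.uint8)*255
mm=np.zeros_like(m);mm[y0:y1,x0:x1]=m[y0:y1,x0:x1]
cs,h=cv2.findContours(mm,cv2.RETR_CCOMP,cv2.CHAIN_APPROX_NONE)
i=max(range(len(cs)),key=lambda i:cv2.contourArea(cs[i]) if h[0][i][3]<0 else 0)
ap=cv2.approxPolyDP(cs[i],5,True)[:,0]
print("outer px",ap.tolist());X=ray(f,ap,zb+.014,T);print("outer xy mm",(X[:,:2]*1000).round(1).tolist())
print("edge mm",(np.linalg.norm(np.roll(X,-1,0)-X,axis=1)*1000).round(1).tolist())
for j,c in enumerate(cs):
    if h[0][j][3]==i and cv2.contourArea(c)>25:
        M=cv2.moments(c);p=(M['m10']/M['m00'],M['m01']/M['m00'])
        print("hole px",np.round(p,1),"A",M['m00'],"xy@14",(ray(f,p,zb+.014,T)[0,:2]*1e3).round(1),"@24",(ray(f,p,zb+.024,T)[0,:2]*1e3).round(1))
k=max(1,min(6,int(700/(x1-x0)),int(580/(y1-y0))))
cv2.imwrite(f"pics/{n}_c.png",cv2.resize(im[y0:y1,x0:x1],None,fx=k,fy=k,interpolation=cv2.INTER_NEAREST));print("k",k)
E
python3 meas.py w1 245 60 395 200 0
```

```text
outer px [[265, 77], [271, 182], [368, 181], [369, 136], [313, 135], [312, 77]]
outer xy mm [[575.6, 149.9], [536.4, 229.8], [457.6, 190.8], [475.9, 155.0], [520.0, 175.2], [540.8, 133.2]]
edge mm [89.0, 88.0, 40.2, 48.6, 46.9, 38.7]
hole px [285.6 167.1] A 95.5 xy@14 [530.1 211.4] @24 [529.9 209.1]
hole px [322.7 159.9] A 204.0 xy@14 [502.9 191.2] @24 [503.8 189.6]
hole px [352.  159.5] A 210.0 xy@14 [479.7 179.6] @24 [481.4 178.4]
hole px [289.7 128.1] A 223.5 xy@14 [540.6 178.6] @24 [540.  177.5]
hole px [288.4  96.2] A 247.5 xy@14 [552.2 155.3] @24 [551.2 155. ]
k 4
```

View pics/w1_c.png

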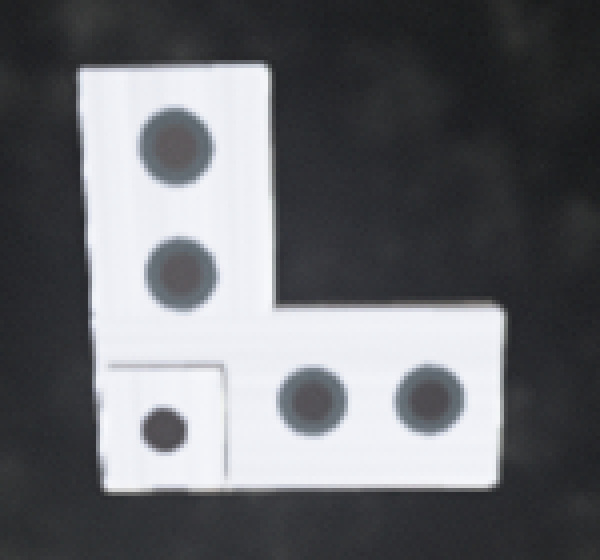

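Heel centre comes out at (529.9, 209.1) with yaw -153.45°. Edge lengths of 89/88/40 mm and the scene's estimate both agree. I'll align and descend.

Request:
{"name": "arm_command", "arguments": {
  "plan": [
    {"x": 0.0142, "y": -0.0145, "z": 0, "roll": -0.0176, "gripper": 0.15},
    {"x": 0.0142, "y": -0.0145, "z": 0, "roll": 0, "gripper": 0.15},
    {"x": 0, "y": 0, "z": 0.03, "roll": 0, "gripper": 0.15},
    {"x": 0, "y": 0, "z": 0.03, "roll": 0, "gripper": 0.15},
    {"x": 0, "y": 0, "z": 0.02, "roll": 0, "gripper": 0.15},
    {"x": 0, "y": 0, "z": 0, "roll": 0, "gripper": 0.15},
    {"x": 0, "y": 0, "z": 0, "roll": 0, "gripper": 0.15}
  ]
}}

```text
t: 2.8
position: [0.538, 0.2138, 0.0545]
eef_rot: [-3.118, 0.002, -1.084]
wrist_force: [1.3, -0.7, 0.6]
gripper_width: 0.576
```

```bash
python3 look.py w2
```

```text
2.8 [0.53802402 0.21377953 0.05451299] [-3.11781462e+00  2.49797428e-03 -1.08421567e+00] 0.5764765321749978 [ 1.29991641 -0.72806156  0.61876502]
```

View pics/w2.png

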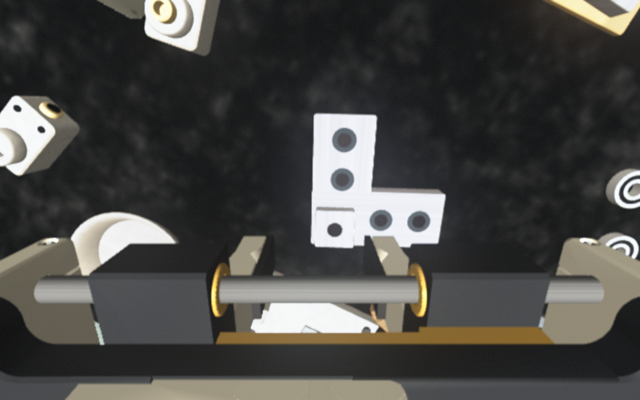

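The fingers are just short of the heel, with the heel hole at about (334,229). I'll re-measure from here.

```bash
python3 meas.py w2 290 100 460 249 0; cat > rel.py <<'E'
import sys
from rig import env
from h import *
# target x y z(m) yaw(deg) -> tool-frame delta
t=np.array(list(map(float,sys.argv[1:4])));s=env.get_state()
R=Ro.from_euler('xyz',s["eef_rot"]).as_matrix();yaw=np.degrees(s["eef_rot"][2])
d=R.T@(t-s["position"]);print("pos",np.round(s["position"],4),"yaw",round(yaw,2),"tilt",np.degrees(R[:2,2]).round(2),"delta tool",d.round(4),"g",round(s["gripper_width"],3),"F",np.round(s["wrist_force"],1),"t",s["t"])
if len(sys.argv)>4: print("roll",round(-np.radians((float(sys.argv[4])-yaw+180)%360-180),4))
E
python3 rel.py .5299 .2091 .016 -63.45
```

```text
outer px [[314, 114], [311, 243], [363, 245], [365, 235], [376, 248], [437, 243], [444, 194], [371, 187], [376, 116]]
outer xy mm [[576.4, 150.1], [537.1, 229.6], [503.9, 213.3], [506.6, 205.9], [494.6, 210.9], [459.0, 187.1], [475.5, 155.0], [520.8, 173.9], [541.6, 133.0]]
edge mm [88.7, 37.0, 7.8, 13.0, 42.8, 36.0, 49.1, 45.9, 38.7]
hole px [334.4 229.5] A 159.0 xy@14 [527.5 212.6] @24 [529.8 208.9]
hole px [418.2 221.1] A 334.5 xy@14 [479.7 179.5] @24 [484.4 177.5]
hole px [380.5 219.8] A 327.5 xy@14 [503. 191.] @24 [506.5 188.4]
hole px [341.9 179.1] A 374.5 xy@14 [540.6 178.4] @24 [542.2 176.5]
hole px [343.9 139.5] A 432.0 xy@14 [552.1 155. ] @24 [553.2 154.3]
k 3
pos [0.538  0.2138 0.0546] yaw -62.14 tilt [1.15 0.78] delta tool [0.0005 0.0103 0.0384] g 0.575 F [-0.1  0.8  0.2] t 2.85
roll 0.0229
```

Request:
{"name": "arm_command", "arguments": {
  "plan": [
    {"x": 0, "y": 0.005, "z": 0, "roll": 0.0115, "gripper": 0.15},
    {"x": 0, "y": 0.005, "z": 0, "roll": 0.0115, "gripper": 0.15},
    {"x": 0, "y": 0, "z": 0, "roll": 0, "gripper": 0.15}
  ]
}}

```text
t: 3.15
position: [0.5298, 0.2101, 0.058]
eef_rot: [-3.112, 0.004, -1.108]
wrist_force: [0.3, -0.1, 0.4]
gripper_width: 0.578
```

```bash
python3 rel.py .5299 .2091 .016 -63.45
```

```text
pos [0.5298 0.2101 0.058 ] yaw -63.48 tilt [1.38 0.97] delta tool [0.0012 0.0015 0.042 ] g 0.578 F [ 0.3 -0.1  0.4] t 3.15
roll -0.0005
```

Request:
{"name": "arm_command", "arguments": {
  "plan": [
    {"x": 0, "y": 0, "z": 0, "roll": 0, "gripper": 0.15},
    {"x": 0, "y": 0, "z": 0, "roll": 0, "gripper": 0.15},
    {"x": 0, "y": 0, "z": 0, "roll": 0, "gripper": 0.15},
    {"x": 0, "y": 0, "z": 0, "roll": 0, "gripper": 0.15}
  ]
}}

```text
t: 3.55
position: [0.5302, 0.2106, 0.0595]
eef_rot: [-3.11, 0.005, -1.107]
wrist_force: [0.5, -0.4, 0.2]
gripper_width: 0.577
```

```bash
python3 rel.py .5299 .2091 .016 -63.45
```

```text
pos [0.5302 0.2106 0.0595] yaw -63.43 tilt [1.5  1.06] delta tool [0.0014 0.0023 0.0434] g 0.577 F [ 0.5 -0.4  0.2] t 3.55
roll 0.0004
```

Request:
{"name": "arm_command", "arguments": {
  "plan": [
    {"x": 0.001, "y": 0.001, "z": 0.01, "roll": 0, "gripper": 0.15},
    {"x": 0, "y": 0, "z": 0.01, "roll": 0, "gripper": 0.15},
    {"x": 0, "y": 0, "z": 0, "roll": 0, "gripper": 0.15}
  ]
}}

```text
t: 3.85
position: [0.5301, 0.2094, 0.0374]
eef_rot: [-3.11, 0.005, -1.107]
wrist_force: [-0.0, -0.2, -0.4]
gripper_width: 0.572
```

```bash
python3 rel.py .5299 .2091 .016 -63.45
```

```text
pos [0.5301 0.2094 0.0374] yaw -63.44 tilt [1.48 1.05] delta tool [0.0003 0.001  0.0214] g 0.572 F [-0.  -0.2 -0.4] t 3.85
roll 0.0002
```

Request:
{"name": "arm_command", "arguments": {
  "plan": [
    {"x": 0, "y": 0.001, "z": 0.01, "roll": 0, "gripper": 0.15},
    {"x": 0, "y": 0, "z": 0.008, "roll": 0, "gripper": 0.15},
    {"x": 0, "y": 0, "z": 0, "roll": 0, "gripper": 0.15}
  ]
}}

```text
t: 4.15
position: [0.5292, 0.2089, 0.0167]
eef_rot: [-3.112, 0.004, -1.107]
wrist_force: [-0.0, -0.0, -0.1]
gripper_width: 0.575
```

```bash
python3 rel.py .5299 .2091 .0165 -63.45
```

```text
pos [0.5292 0.2089 0.0167] yaw -63.45 tilt [1.39 0.97] delta tool [ 0.0001 -0.0007  0.0002] g 0.575 F [-0.  -0.  -0.1] t 4.15
roll 0.0001
```

Request:
{"name": "arm_command", "arguments": {
  "plan": [
    {"x": 0, "y": 0, "z": 0, "roll": 0, "gripper": -1},
    {"x": 0, "y": 0, "z": 0, "roll": 0, "gripper": -1},
    {"x": 0, "y": 0, "z": 0, "roll": 0, "gripper": -1},
    {"x": 0, "y": 0, "z": 0, "roll": 0, "gripper": -1},
    {"x": 0, "y": 0, "z": 0, "roll": 0, "gripper": -1}
  ],
  "squeeze": 45
}}

```text
t: 4.65
position: [0.5294, 0.209, 0.0168]
eef_rot: [-3.112, 0.004, -1.107]
wrist_force: [-0.4, 0.1, -1.8]
gripper_width: 0.291
```

```bash
python3 rel.py .5292 .2089 .0165 -63.45
```

```text
pos [0.5294 0.209  0.0168] yaw -63.44 tilt [1.4  0.97] delta tool [0.     0.0002 0.0003] g 0.291 F [-0.4  0.1 -1.8] t 4.65
roll 0.0002
```

Request:
{"name": "arm_command", "arguments": {
  "plan": [
    {"x": 0, "y": 0, "z": -0.01, "roll": 0, "gripper": -1},
    {"x": 0, "y": 0, "z": -0.02, "roll": 0, "gripper": -1},
    {"x": 0, "y": 0, "z": -0.025, "roll": 0, "gripper": -1},
    {"x": 0, "y": 0, "z": -0.025, "roll": 0, "gripper": -1},
    {"x": 0, "y": 0, "z": -0.015, "roll": 0, "gripper": -1},
    {"x": 0, "y": 0, "z": 0, "roll": 0.11, "gripper": -1},
    {"x": 0, "y": 0, "z": 0, "roll": 0.11, "gripper": -1},
    {"x": 0, "y": 0, "z": 0, "roll": 0.11, "gripper": -1},
    {"x": 0, "y": 0, "z": 0, "roll": 0.11, "gripper": -1},
    {"x": 0, "y": 0, "z": 0, "roll": 0, "gripper": -1}
  ]
}}

```text
t: 5.65
position: [0.5253, 0.2064, 0.122]
eef_rot: [-3.116, 0.019, -1.564]
wrist_force: [-0.0, 0.9, -3.1]
gripper_width: 0.288
```

```bash
python3 rel.py .50 .105 .12 -89
```

```text
pos [0.5253 0.2064 0.122 ] yaw -89.63 tilt [1.44 1.09] delta tool [ 0.1012  0.026  -0.0006] g 0.288 F [-0.   0.9 -3.1] t 5.65
roll -0.011
```

Request:
{"name": "arm_command", "arguments": {
  "plan": [
    {"x": 0.02, "y": 0.005, "z": 0, "roll": 0, "gripper": -1},
    {"x": 0.025, "y": 0.007, "z": 0, "roll": 0, "gripper": -1},
    {"x": 0.025, "y": 0.007, "z": 0, "roll": 0, "gripper": -1},
    {"x": 0.02, "y": 0.005, "z": 0, "roll": 0, "gripper": -1},
    {"x": 0.005, "y": 0, "z": 0, "roll": 0, "gripper": -1},
    {"x": 0, "y": 0, "z": 0, "roll": 0, "gripper": -1},
    {"x": 0, "y": 0, "z": 0, "roll": 0, "gripper": -1}
  ]
}}

```text
t: 6.35
position: [0.5001, 0.1061, 0.1213]
eef_rot: [-3.115, 0.019, -1.544]
wrist_force: [-0.0, 0.9, -2.5]
gripper_width: 0.287
```

```bash
python3 rel.py .50 .105 .12 -89; python3 look.py w3
```

```text
pos [0.5001 0.1061 0.1213] yaw -88.49 tilt [1.48 1.15] delta tool [0.0011 0.0002 0.0013] g 0.287 F [-0.   0.9 -2.5] t 6.35
roll 0.0089
6.35 [0.50010089 0.1060818  0.12130415] [-3.11523137  0.01944414 -1.54441602] 0.28724293695239733 [-0.02055099  0.9140215  -2.48348625]
```

View pics/w3.png

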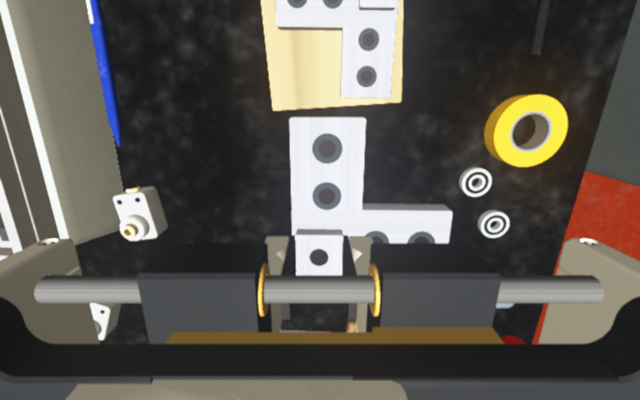

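The held plate sits square in the jaws. The base is cut off at the top of the frame, so I'll step forward and up a little.

Request:
{"name": "arm_command", "arguments": {
  "plan": [
    {"x": 0.01, "y": 0, "z": -0.02, "roll": 0, "gripper": -1},
    {"x": 0.01, "y": 0, "z": -0.02, "roll": 0, "gripper": -1},
    {"x": 0, "y": 0, "z": -0.005, "roll": 0, "gripper": -1},
    {"x": 0, "y": 0, "z": 0, "roll": 0, "gripper": -1},
    {"x": 0, "y": 0, "z": 0, "roll": 0, "gripper": -1}
  ]
}}

```text
t: 6.9
position: [0.5001, 0.088, 0.166]
eef_rot: [-3.116, 0.019, -1.539]
wrist_force: [0.9, 0.6, -3.5]
gripper_width: 0.292
```

```bash
python3 look.py w4;python3 meas.py w4 240 0 440 125 .006
```

```text
6.9 [0.50013602 0.08804678 0.16600645] [-3.1164036   0.01902273 -1.53904938] 0.291565082999407 [ 0.88028783  0.5860114  -3.51994159]
outer px [[285, 9], [286, 59], [339, 62], [338, 115], [291, 117], [289, 124], [366, 124], [366, 117], [377, 118], [387, 11]]
outer xy mm [[538.3, -66.4], [537.5, -26.8], [489.4, -25.7], [487.8, 20.7], [532.7, 24.0], [534.7, 30.6], [460.6, 28.1], [461.1, 21.6], [450.6, 22.2], [450.2, -67.3]]
edge mm [39.7, 48.1, 46.4, 45.0, 6.9, 74.1, 6.5, 10.5, 89.4, 88.1]
hole px [359.4 100.2] A 181.5 xy@14 [468.5   6.6] @24 [469.5   6.5]
hole px [361.1  70.1] A 194.0 xy@14 [468.9 -19.5] @24 [469.9 -18.8]
hole px [331.4  35.4] A 210.5 xy@14 [497.2 -47.1] @24 [497.3 -45.4]
hole px [302.   34.8] A 228.0 xy@14 [523.3 -46.8] @24 [522.5 -45.1]
hole px [369.6  28.4] A 108.5 xy@14 [464.1 -53.5] @24 [465.2 -51.6]
k 3
```

View pics/w4.png

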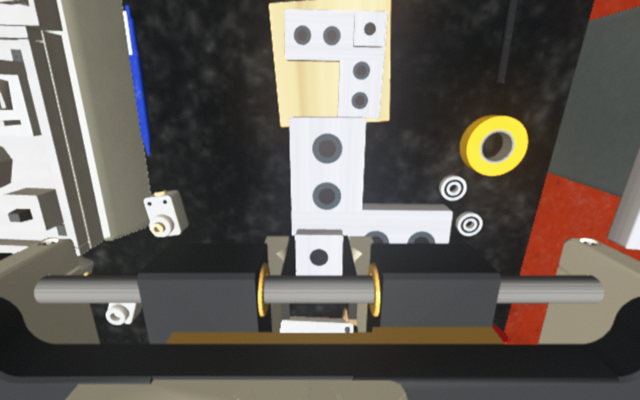

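```bash
cat > held.py <<'E'
import sys,pickle
from h import *
n=sys.argv[1];zg=float(sys.argv[2]);x0,y0,x1,y1=map(int,sys.argv[3:7])
s,f=pickle.load(open(f"pics/{n}.pkl","rb"));T=np.array(f["hand_eye"]);im=f["image"]
g=cv2.cvtColor(im,cv2.COLOR_BGR2GRAY);m=np.zeros_like(g);m[y0:y1,x0:x1]=((g<135)*255).astype(np.uint8)[y0:y1,x0:x1]
cs,_=cv2.findContours(m,cv2.RETR_LIST,cv2.CHAIN_APPROX_NONE)
for c in cs:
    A=cv2.contourArea(c);(w,h)=cv2.boundingRect(c)[2:]
    if 60<A<1200 and .7<w/h<1.4:
        M=cv2.moments(c);p=(M['m10']/A,M['m01']/A)
        print(np.round(p,1),A,"leg plane",(ray(f,p,zg-.014,T)[0]*1e3).round(1),"heel plane",(ray(f,p,zg-.024,T)[0]*1e3).round(1))
E
python3 held.py w4 .0168 295 120 362 275
```

```text
[318.6 256.9] 198.0 leg plane [-5.2 -0.4  2.8] heel plane [ 0.1 -0.4 -7.2]
[326.4 195.6] 512.0 leg plane [32.2  3.9  2.8] heel plane [35.3  3.6 -7.2]
[326.8 148. ] 598.0 leg plane [58.2  3.8  2.8] heel plane [59.6  3.6 -7.2]
```

Held plate: holes at tool (0.1,-0.4), (32.2,3.9) and (58.2,3.8), against the expected (0,0), (32,4) and (58,4). So it is true in the jaws. Base origin is (493.9,-22.1) with yaw 0.75°.

```bash
python3 rel.py .5222 .0072 .07 -89.25
```

```text
pos [0.5    0.088  0.1658] yaw -88.18 tilt [1.39 1.12] delta tool [ 0.0833 -0.0173  0.0947] g 0.29 F [ 0.5  0.4 -2.5] t 6.95
roll 0.0187
```

Request:
{"name": "arm_command", "arguments": {
  "plan": [
    {"x": 0.015, "y": -0.003, "z": 0, "roll": 0.005, "gripper": -1},
    {"x": 0.025, "y": -0.005, "z": 0.01, "roll": 0.005, "gripper": -1},
    {"x": 0.025, "y": -0.005, "z": 0.025, "roll": 0.005, "gripper": -1},
    {"x": 0.015, "y": -0.003, "z": 0.025, "roll": 0.003, "gripper": -1},
    {"x": 0.004, "y": -0.001, "z": 0.02, "roll": 0, "gripper": -1},
    {"x": 0, "y": 0, "z": 0.01, "roll": 0, "gripper": -1},
    {"x": 0, "y": 0, "z": 0, "roll": 0, "gripper": -1}
  ]
}}

```text
t: 7.65
position: [0.5208, 0.006, 0.0671]
eef_rot: [-3.122, 0.018, -1.553]
wrist_force: [0.6, -0.4, -2.1]
gripper_width: 0.289
```

```bash
python3 rel.py .5222 .0072 .045 -89.25
```

```text
pos [0.5208 0.006  0.0671] yaw -89.0 tilt [1.11 1.05] delta tool [-0.0008 -0.001   0.0222] g 0.289 F [ 0.6 -0.4 -2.1] t 7.65
roll 0.0044
```

Request:
{"name": "arm_command", "arguments": {
  "plan": [
    {"x": -0.0004, "y": -0.001, "z": 0.01, "roll": 0.004, "gripper": -1},
    {"x": -0.0004, "y": 0, "z": 0.008, "roll": 0, "gripper": -1},
    {"x": 0, "y": 0, "z": 0.002, "roll": 0, "gripper": -1},
    {"x": 0, "y": 0, "z": 0, "roll": 0, "gripper": -1}
  ]
}}

```text
t: 8.05
position: [0.5236, 0.0093, 0.0471]
eef_rot: [-3.12, 0.019, -1.555]
wrist_force: [0.6, -0.2, -2.1]
gripper_width: 0.289
```

```bash
python3 rel.py .5222 .0072 .038 -89.25; python3 look.py w5
```

```text
pos [0.5236 0.0093 0.0471] yaw -89.08 tilt [1.25 1.09] delta tool [0.0022 0.0016 0.0091] g 0.289 F [ 0.6 -0.2 -2.1] t 8.05
roll 0.0029
8.05 [0.52358142 0.00930178 0.04714488] [-3.11951936  0.01860555 -1.55477527] 0.28898514413645315 [ 0.59833568 -0.23643969 -2.08376842]
```

View pics/w5.png

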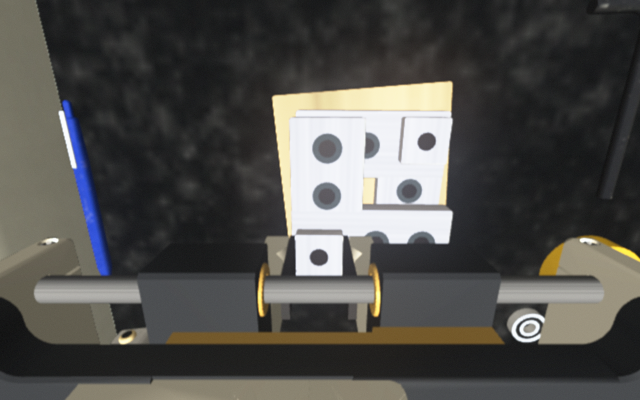

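The plate hovers over the base, with the base heel hole at about (426,141) and its leg hole at about (409,190). I'll check the base position again from this closer view.

```bash
python3 - <<'E'
import pickle
from h import *
s,f=pickle.load(open("pics/w5.pkl","rb"));T=wT(f,s);g=cv2.cvtColor(f["image"],cv2.COLOR_BGR2GRAY)
for (u,v,z) in((426,141,.03),(409,190,.02)):
    w=g[v-14:v+15,u-14:u+15];m=(w<135).astype(np.uint8);c=max(cv2.findContours(m,0,1)[0],key=cv2.contourArea)
    M=cv2.moments(c);p=(u-14+M['m10']/M['m00'],v-14+M['m01']/M['m00']);print(np.round(p,1),M['m00'],(ray(f,p,z,T)[0]*1e3).round(1))
E
python3 held.py w5 .0168 295 120 362 275
```

```text
[426.3 141.2] 209.5 [465.2 -51.8  30. ]
[408.9 190.7] 378.5 [468.8 -19.7  20. ]
[318.5 257. ] 197.0 leg plane [-5.3 -0.4  2.8] heel plane [ 0.  -0.4 -7.2]
[326.4 195.6] 504.0 leg plane [32.2  3.9  2.8] heel plane [35.3  3.6 -7.2]
[326.8 148.1] 582.0 leg plane [58.2  3.8  2.8] heel plane [59.6  3.6 -7.2]
```

Request:
{"name": "arm_command", "arguments": {
  "plan": [
    {"x": 0.0022, "y": 0.0016, "z": 0.003, "roll": 0.003, "gripper": -1},
    {"x": 0, "y": 0, "z": 0.002, "roll": 0, "gripper": -1},
    {"x": 0, "y": 0, "z": 0, "roll": 0, "gripper": -1}
  ]
}}

```text
t: 8.4
position: [0.5228, 0.0074, 0.0431]
eef_rot: [-3.117, 0.019, -1.558]
wrist_force: [-0.5, -0.2, -3.4]
gripper_width: 0.289
```

```bash
python3 rel.py .5222 .0072 .038 -89.25
```

```text
pos [0.5228 0.0074 0.0431] yaw -89.24 tilt [1.39 1.14] delta tool [0.0003 0.0007 0.0051] g 0.289 F [-0.5 -0.2 -3.4] t 8.4
roll 0.0002
```

Request:
{"name": "arm_command", "arguments": {
  "plan": [
    {"x": 0.0004, "y": 0.0008, "z": 0.002, "roll": 0, "gripper": -1},
    {"x": 0, "y": 0, "z": 0.002, "roll": 0, "gripper": -1},
    {"x": 0, "y": 0, "z": 0, "roll": 0, "gripper": -1}
  ]
}}

```text
t: 8.7
position: [0.5222, 0.007, 0.039]
eef_rot: [-3.116, 0.02, -1.558]
wrist_force: [-0.3, -0.6, -2.4]
gripper_width: 0.287
```

```bash
python3 rel.py .5222 .0072 .038 -89.25
```

```text
pos [0.5222 0.007  0.039 ] yaw -89.25 tilt [1.42 1.15] delta tool [-0.0002  0.      0.001 ] g 0.287 F [-0.3 -0.6 -2.4] t 8.7
roll -0.0
```

Request:
{"name": "arm_command", "arguments": {
  "plan": [
    {"x": 0, "y": 0, "z": 0.0015, "roll": 0, "gripper": -1},
    {"x": 0, "y": 0, "z": 0.0005, "roll": 0, "gripper": -1}
  ]
}}

```text
t: 8.9
position: [0.5225, 0.0071, 0.0371]
eef_rot: [-3.116, 0.02, -1.558]
wrist_force: [-0.5, 1.0, -0.0]
gripper_width: 0.289
```

```bash
python3 rel.py .5222 .0072 .038 -89.25
```

```text
pos [0.5225 0.0071 0.0371] yaw -89.25 tilt [1.45 1.16] delta tool [-0.0001  0.0003 -0.0009] g 0.289 F [-0.5  1.  -0. ] t 8.9
roll -0.0
```

Contact: the weight has come off the wrist force. I'll open slowly, rise and look.

Request:
{"name": "arm_command", "arguments": {
  "plan": [
    {"x": 0, "y": 0, "z": 0, "roll": 0, "gripper": -0.3},
    {"x": 0, "y": 0, "z": 0, "roll": 0, "gripper": -0.1},
    {"x": 0, "y": 0, "z": 0, "roll": 0, "gripper": 0.1},
    {"x": 0, "y": 0, "z": 0, "roll": 0, "gripper": 0.15},
    {"x": 0, "y": 0, "z": -0.01, "roll": 0, "gripper": 0.15},
    {"x": 0, "y": 0, "z": -0.025, "roll": 0, "gripper": 0.15},
    {"x": 0, "y": 0, "z": -0.03, "roll": 0, "gripper": 0.15},
    {"x": 0, "y": 0, "z": -0.03, "roll": 0, "gripper": 0.15},
    {"x": 0, "y": 0, "z": 0, "roll": 0, "gripper": 0.15},
    {"x": 0, "y": 0, "z": 0, "roll": 0, "gripper": 0.15}
  ]
}}

```text
t: 9.9
position: [0.5207, 0.0049, 0.1396]
eef_rot: [-3.114, 0.019, -1.557]
wrist_force: [-1.5, -0.8, -0.2]
gripper_width: 0.576
```

```bash
python3 rel.py .5222 .057 .12 -89.25; python3 look.py w6; python3 meas.py w6 230 80 460 247 .020
```

```text
pos [0.5207 0.0049 0.1396] yaw -89.19 tilt [1.58 1.13] delta tool [-0.0517 -0.0017  0.0206] g 0.576 F [-1.5 -0.8 -0.2] t 9.9
roll 0.001
9.9 [0.52070243 0.00486531 0.13958569] [-3.11369597  0.01938407 -1.5567444 ] 0.5756648980454843 [-1.48313247 -0.76053362 -0.17118335]
outer px [[302, 112], [302, 211], [400, 214], [406, 112]]
outer xy mm [[538.8, -66.4], [539.0, 21.0], [449.6, 21.7], [453.5, -67.8]]
edge mm [87.4, 89.4, 89.6, 85.3]
hole px [319.6 200.6] A 93.5 xy@14 [523.   10.6] @24 [522.8   7.2]
hole px [385.  193.5] A 191.0 xy@14 [464.7   2.5] @24 [466.8  -0.6]
hole px [355.9 193.1] A 185.0 xy@14 [490.7   2.7] @24 [ 4.917e+02 -4.000e-01]
hole px [380.2 164.5] A 144.0 xy@14 [471.1 -23.7] @24 [472.9 -25.8]
hole px [352.6 162.8] A 123.5 xy@14 [495.  -24.7] @24 [495.9 -26.8]
hole px [324.8 161.9] A 205.5 xy@14 [519.1 -25. ] @24 [519.  -27.1]
hole px [389.  131.5] A 102.0 xy@14 [465.9 -51.9] @24 [467.9 -52.9]
hole px [353.  134.3] A 112.5 xy@14 [495.9 -49. ] @24 [496.7 -50.1]
hole px [325.1 131.3] A 226.5 xy@14 [519.3 -51. ] @24 [519.3 -52.1]
k 3
```

View pics/w6.png

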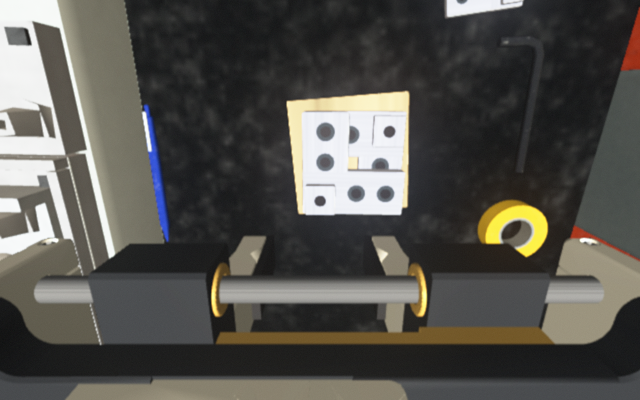

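The placed plate's heel is at (522.8,7.2), target (522.5,7.3). Its origin (494.0,-22.2) matches the base, and the hole lines agree with the base yaw within about 0.3°. Next, the far plate.

Request:
{"name": "arm_command", "arguments": {
  "plan": [
    {"x": 0.01, "y": 0.003, "z": -0.03, "roll": 0, "gripper": 0.15},
    {"x": 0.025, "y": 0.006, "z": -0.02, "roll": 0, "gripper": 0.15},
    {"x": 0.03, "y": 0.007, "z": 0, "roll": 0, "gripper": 0.15},
    {"x": 0.03, "y": 0.007, "z": 0, "roll": 0, "gripper": 0.15},
    {"x": 0.03, "y": 0.007, "z": 0, "roll": 0, "gripper": 0.15},
    {"x": 0.03, "y": 0.007, "z": 0, "roll": 0, "gripper": 0.15},
    {"x": 0.03, "y": 0.007, "z": 0, "roll": 0, "gripper": 0.15},
    {"x": 0.025, "y": 0.006, "z": 0, "roll": 0, "gripper": 0.15},
    {"x": 0.01, "y": 0, "z": 0, "roll": 0, "gripper": 0.15},
    {"x": 0, "y": 0, "z": 0, "roll": 0, "gripper": 0.15}
  ]
}}

```text
t: 10.95
position: [0.4677, -0.2244, 0.1799]
eef_rot: [-3.125, 0.018, -1.554]
wrist_force: [0.6, 0.7, -0.4]
gripper_width: 0.572
```

Request:
{"name": "arm_command", "arguments": {
  "plan": [
    {"x": 0, "y": 0, "z": 0, "roll": -0.06, "gripper": 0.15},
    {"x": 0, "y": 0, "z": 0, "roll": -0.12, "gripper": 0.15},
    {"x": 0, "y": 0, "z": 0, "roll": -0.135, "gripper": 0.15},
    {"x": 0, "y": 0, "z": 0, "roll": -0.135, "gripper": 0.15},
    {"x": 0, "y": 0, "z": 0, "roll": -0.135, "gripper": 0.15},
    {"x": 0, "y": 0, "z": 0, "roll": -0.135, "gripper": 0.15},
    {"x": 0, "y": 0, "z": 0, "roll": -0.135, "gripper": 0.15},
    {"x": 0, "y": 0, "z": 0, "roll": -0.135, "gripper": 0.15},
    {"x": 0, "y": 0, "z": 0, "roll": -0.135, "gripper": 0.15},
    {"x": 0, "y": 0, "z": 0, "roll": -0.135, "gripper": 0.15}
  ]
}}

```text
t: 11.95
position: [0.4685, -0.2156, 0.1756]
eef_rot: [-3.119, -0.003, -0.241]
wrist_force: [0.2, 0.6, -1.1]
gripper_width: 0.571
```

```bash
python3 rel.py .452 -.265 .17 34;python3 -c "
from rig import env;print(env.get_state()['qpos'])"
```

```text
pos [ 0.4685 -0.2156  0.1756] yaw -13.83 tilt [0.5 1.2] delta tool [-0.0043  0.052   0.0044] g 0.571 F [ 0.2  0.6 -1.1] t 11.95
roll -0.8347
[-0.06732845  0.1387109  -0.39765552 -0.02512245 -1.02729184  1.40976584]
```

Request:
{"name": "arm_command", "arguments": {
  "plan": [
    {"x": 0, "y": 0, "z": -0.002, "roll": -0.12, "gripper": 0.15},
    {"x": 0, "y": 0, "z": 0, "roll": -0.135, "gripper": 0.15},
    {"x": 0, "y": 0, "z": 0, "roll": -0.135, "gripper": 0.15},
    {"x": 0, "y": 0, "z": 0, "roll": -0.135, "gripper": 0.15},
    {"x": 0, "y": 0, "z": 0, "roll": -0.135, "gripper": 0.15},
    {"x": 0, "y": 0, "z": 0, "roll": -0.12, "gripper": 0.15},
    {"x": 0, "y": 0, "z": 0, "roll": -0.05, "gripper": 0.15},
    {"x": 0, "y": 0, "z": 0, "roll": 0, "gripper": 0.15}
  ]
}}

```text
t: 12.75
position: [0.4697, -0.2072, 0.1748]
eef_rot: [-3.125, -0.016, 0.635]
wrist_force: [0.5, 1.1, -0.5]
gripper_width: 0.578
```

```bash
python3 rel.py .452 -.265 .16 34
```

```text
pos [ 0.4697 -0.2072  0.1748] yaw 36.39 tilt [0.2 1.3] delta tool [-0.0488  0.0363  0.0135] g 0.578 F [ 0.5  1.1 -0.5] t 12.75
roll 0.0418
```

Request:
{"name": "arm_command", "arguments": {
  "plan": [
    {"x": -0.012, "y": 0.01, "z": 0, "roll": 0.02, "gripper": 0.15},
    {"x": -0.02, "y": 0.015, "z": 0.005, "roll": 0.02, "gripper": 0.15},
    {"x": -0.014, "y": 0.01, "z": 0.005, "roll": 0, "gripper": 0.15},
    {"x": 0, "y": 0, "z": 0, "roll": 0, "gripper": 0.15},
    {"x": 0, "y": 0, "z": 0, "roll": 0, "gripper": 0.15}
  ]
}}

```text
t: 13.25
position: [0.4531, -0.26, 0.1624]
eef_rot: [-3.124, -0.015, 0.589]
wrist_force: [0.2, 0.8, 0.6]
gripper_width: 0.578
```

```bash
python3 look.py w7
```

```text
13.25 [ 0.45313296 -0.26001261  0.16242425] [-3.12362729 -0.01487209  0.58914382] 0.578033589860409 [0.24833112 0.83873093 0.62884133]
```

View pics/w7.png

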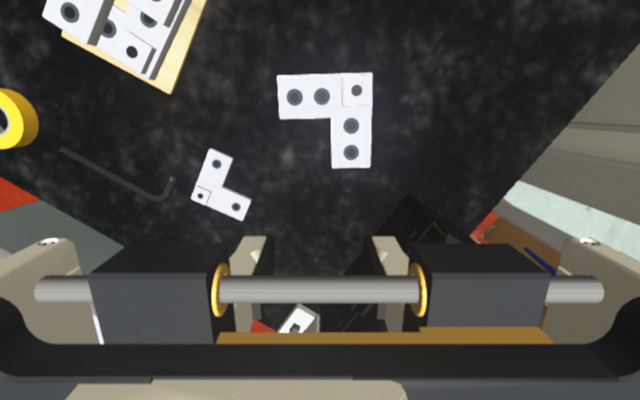

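```bash
python3 meas.py w7 262 60 390 185 0; python3 rel.py .5 -.2 .1
```

```text
outer px [[277, 75], [281, 119], [329, 117], [332, 168], [370, 166], [371, 72]]
outer xy mm [[519.9, -165.5], [488.0, -189.8], [515.7, -227.6], [476.0, -258.5], [499.2, -289.2], [570.9, -237.2]]
edge mm [40.1, 46.8, 50.3, 38.5, 88.6, 87.9]
hole px [350.8 152. ] A 156.5 xy@14 [ 499.9 -264.8] @24 [ 500.5 -263.4]
hole px [350.8 125.4] A 169.5 xy@14 [ 521.  -249.8] @24 [ 520.9 -248.8]
hole px [294.3  96.9] A 186.5 xy@14 [ 512.5 -189.6] @24 [ 512.8 -190.5]
hole px [321.5  96. ] A 183.0 xy@14 [ 527.6 -210.7] @24 [ 527.4 -211. ]
hole px [356.1  90. ] A 82.5 xy@14 [ 550.4 -234.9] @24 [ 549.4 -234.4]
k 4
pos [ 0.4531 -0.2598  0.1624] yaw 33.79 tilt [0.13 1.34] delta tool [ 0.0713 -0.0225  0.0639] g 0.574 F [ 0.2  0.3 -0.9] t 13.3
```

Far plate heel is at (549.4,-234.4) with yaw 125.5°. Both hole lines and the edge lengths agree. I'll go over it.

Request:
{"name": "arm_command", "arguments": {
  "plan": [
    {"x": 0.015, "y": 0.006, "z": 0, "roll": -0.015, "gripper": 0.15},
    {"x": 0.025, "y": 0.009, "z": 0, "roll": -0.015, "gripper": 0.15},
    {"x": 0.025, "y": 0.009, "z": 0.01, "roll": 0, "gripper": 0.15},
    {"x": 0.02, "y": 0.008, "z": 0.025, "roll": 0, "gripper": 0.15},
    {"x": 0.007, "y": 0.003, "z": 0.03, "roll": 0, "gripper": 0.15},
    {"x": 0, "y": 0, "z": 0.025, "roll": 0, "gripper": 0.15},
    {"x": 0, "y": 0, "z": 0.01, "roll": 0, "gripper": 0.15},
    {"x": 0, "y": 0, "z": 0, "roll": 0, "gripper": 0.15}
  ]
}}

```text
t: 14.1
position: [0.5629, -0.2257, 0.0633]
eef_rot: [-3.131, -0.021, 0.629]
wrist_force: [-1.1, 0.1, 1.4]
gripper_width: 0.577
```

```bash
python3 rel.py .5494 -.2344 .0165 35.5
```

```text
pos [ 0.5629 -0.2257  0.0633] yaw 36.01 tilt [0.62 1.22] delta tool [-0.0171 -0.0004  0.0464] g 0.577 F [-1.1  0.1  1.4] t 14.1
roll 0.0089
```

Request:
{"name": "arm_command", "arguments": {
  "plan": [
    {"x": -0.008, "y": 0, "z": 0.005, "roll": 0.005, "gripper": 0.15},
    {"x": -0.008, "y": 0, "z": 0.01, "roll": 0.004, "gripper": 0.15},
    {"x": 0, "y": 0, "z": 0.005, "roll": 0, "gripper": 0.15},
    {"x": 0, "y": 0, "z": 0, "roll": 0, "gripper": 0.15}
  ]
}}

```text
t: 14.5
position: [0.551, -0.2356, 0.0449]
eef_rot: [-3.134, -0.025, 0.619]
wrist_force: [-0.2, -0.7, 0.2]
gripper_width: 0.575
```

```bash
python3 rel.py .5494 -.2344 .0165 35.5; python3 look.py w8
```

```text
pos [ 0.551  -0.2356  0.0449] yaw 35.48 tilt [0.9  1.17] delta tool [-0.0013 -0.0017  0.0284] g 0.575 F [-0.2 -0.7  0.2] t 14.5
roll -0.0003
14.5 [ 0.55096453 -0.23558252  0.04489255] [-3.13412063 -0.02457298  0.61927732] 0.5752400598396659 [-0.24984105 -0.68791298  0.15031948]
```

View pics/w8.png

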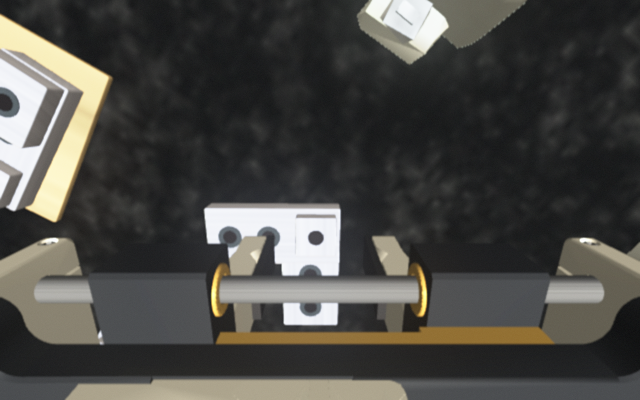

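Request:
{"name": "arm_command", "arguments": {
  "plan": [
    {"x": -0.001, "y": -0.0015, "z": 0.008, "roll": 0, "gripper": 0.15},
    {"x": 0, "y": 0, "z": 0.008, "roll": 0, "gripper": 0.15},
    {"x": 0, "y": 0, "z": 0.006, "roll": 0, "gripper": 0.15},
    {"x": 0, "y": 0, "z": 0, "roll": 0, "gripper": 0.15}
  ]
}}

```text
t: 14.95
position: [0.5503, -0.2347, 0.0225]
eef_rot: [-3.136, -0.026, 0.619]
wrist_force: [0.2, 0.3, -0.2]
gripper_width: 0.577
```

```bash
python3 rel.py .5494 -.2344 .0165 35.5; python3 - <<'E'
import pickle
from h import *
s,f=pickle.load(open("pics/w8.pkl","rb"));T=wT(f,s);g=cv2.cvtColor(f["image"],cv2.COLOR_BGR2GRAY)
for (u,v,z) in((316,238,.024),):
    w=g[v-14:v+15,u-14:u+15];m=(w<135).astype(np.uint8);c=max(cv2.findContours(m,0,1)[0],key=cv2.contourArea)
    M=cv2.moments(c);p=(u-14+M['m10']/M['m00'],v-14+M['m01']/M['m00']);print(np.round(p,1),M['m00'],(ray(f,p,z,T)[0]*1e3).round(1))
E
```

```text
pos [ 0.5503 -0.2347  0.0225] yaw 35.47 tilt [1.03 1.15] delta tool [-0.0007 -0.0008  0.0059] g 0.577 F [ 0.2  0.3 -0.2] t 14.95
roll -0.0006
[315.4 237.5] 141.5 [ 549.5 -234.7   24. ]
```

Request:
{"name": "arm_command", "arguments": {
  "plan": [
    {"x": -0.0006, "y": -0.0005, "z": 0.003, "roll": 0, "gripper": 0.15},
    {"x": 0, "y": 0, "z": 0.0025, "roll": 0, "gripper": 0.15},
    {"x": 0, "y": 0, "z": 0, "roll": 0, "gripper": 0.15}
  ]
}}

```text
t: 15.25
position: [0.5497, -0.2344, 0.0161]
eef_rot: [-3.135, -0.026, 0.619]
wrist_force: [-0.3, 0.4, -0.2]
gripper_width: 0.576
```

```bash
python3 rel.py .5494 -.2345 .0165 35.5
```

```text
pos [ 0.5497 -0.2344  0.0161] yaw 35.48 tilt [1.   1.14] delta tool [-0.0002 -0.0001 -0.0004] g 0.576 F [-0.3  0.4 -0.2] t 15.25
roll -0.0003
```

Request:
{"name": "arm_command", "arguments": {
  "plan": [
    {"x": 0, "y": 0, "z": 0, "roll": 0, "gripper": -1},
    {"x": 0, "y": 0, "z": 0, "roll": 0, "gripper": -1},
    {"x": 0, "y": 0, "z": 0, "roll": 0, "gripper": -1},
    {"x": 0, "y": 0, "z": 0, "roll": 0, "gripper": -1},
    {"x": 0, "y": 0, "z": 0, "roll": 0, "gripper": -1}
  ],
  "squeeze": 45
}}

```text
t: 15.75
position: [0.55, -0.2344, 0.0166]
eef_rot: [-3.136, -0.026, 0.619]
wrist_force: [0.1, -0.7, -2.5]
gripper_width: 0.288
```

```bash
python3 rel.py .5494 -.2345 .0165 35.5
```

```text
pos [ 0.55   -0.2344  0.0166] yaw 35.49 tilt [1.05 1.14] delta tool [-0.0005 -0.0003  0.    ] g 0.288 F [ 0.1 -0.7 -2.5] t 15.75
roll -0.0002
```

Request:
{"name": "arm_command", "arguments": {
  "plan": [
    {"x": 0, "y": 0, "z": -0.01, "roll": 0, "gripper": -1},
    {"x": 0, "y": 0, "z": -0.025, "roll": 0, "gripper": -1},
    {"x": 0, "y": 0, "z": -0.03, "roll": 0, "gripper": -1},
    {"x": 0, "y": 0, "z": -0.03, "roll": 0, "gripper": -1},
    {"x": 0, "y": 0, "z": -0.03, "roll": 0, "gripper": -1},
    {"x": 0, "y": -0.01, "z": -0.02, "roll": 0, "gripper": -1},
    {"x": 0.005, "y": -0.03, "z": -0.005, "roll": 0, "gripper": -1},
    {"x": 0.005, "y": -0.035, "z": 0, "roll": 0, "gripper": -1},
    {"x": 0.005, "y": -0.035, "z": 0, "roll": 0, "gripper": -1},
    {"x": 0, "y": -0.01, "z": 0, "roll": 0, "gripper": -1}
  ]
}}

```text
t: 16.75
position: [0.4861, -0.1294, 0.1778]
eef_rot: [-3.134, -0.026, 0.614]
wrist_force: [0.8, -0.2, -2.3]
gripper_width: 0.289
```

```bash
python3 rel.py .50 .08 .18 -89.4
```

```text
pos [ 0.4861 -0.1294  0.1778] yaw 35.19 tilt [0.97 1.22] delta tool [ 0.1321 -0.1631  0.0025] g 0.289 F [ 0.8 -0.2 -2.3] t 16.75
roll 2.1746
```

Now I'll turn it, 2.17 rad in all.

Request:
{"name": "arm_command", "arguments": {
  "plan": [
    {"x": 0, "y": 0, "z": 0, "roll": 0.06, "gripper": -1},
    {"x": 0, "y": 0, "z": 0, "roll": 0.12, "gripper": -1},
    {"x": 0, "y": 0, "z": 0, "roll": 0.135, "gripper": -1},
    {"x": 0, "y": 0, "z": 0, "roll": 0.135, "gripper": -1},
    {"x": 0, "y": 0, "z": 0, "roll": 0.135, "gripper": -1},
    {"x": 0, "y": 0, "z": 0, "roll": 0.135, "gripper": -1},
    {"x": 0, "y": 0, "z": 0, "roll": 0.135, "gripper": -1},
    {"x": 0, "y": 0, "z": 0, "roll": 0.135, "gripper": -1},
    {"x": 0, "y": 0, "z": 0, "roll": 0.135, "gripper": -1},
    {"x": 0, "y": 0, "z": 0, "roll": 0.135, "gripper": -1}
  ]
}}

```text
t: 17.75
position: [0.4832, -0.1288, 0.1835]
eef_rot: [-3.112, -0.001, -0.691]
wrist_force: [0.4, -0.5, -2.7]
gripper_width: 0.288
```

Request:
{"name": "arm_command", "arguments": {
  "plan": [
    {"x": 0, "y": 0, "z": 0, "roll": 0.135, "gripper": -1},
    {"x": 0, "y": 0, "z": 0, "roll": 0.135, "gripper": -1},
    {"x": 0, "y": 0, "z": 0, "roll": 0.135, "gripper": -1},
    {"x": 0, "y": 0, "z": 0, "roll": 0.135, "gripper": -1},
    {"x": 0, "y": 0, "z": 0, "roll": 0.12, "gripper": -1},
    {"x": 0, "y": 0, "z": 0, "roll": 0.1, "gripper": -1},
    {"x": 0, "y": 0, "z": 0, "roll": 0.06, "gripper": -1},
    {"x": 0, "y": 0, "z": 0, "roll": 0, "gripper": -1}
  ]
}}

```text
t: 18.55
position: [0.4811, -0.1306, 0.1864]
eef_rot: [-3.122, 0.021, -1.551]
wrist_force: [0.3, -0.9, -2.4]
gripper_width: 0.29
```

```bash
python3 rel.py .4655 .02 .18 -89.4; python3 look.py w9
```

```text
pos [ 0.4811 -0.1306  0.1864] yaw -88.88 tilt [1.09 1.25] delta tool [-0.1507  0.0129  0.0094] g 0.29 F [ 0.3 -0.9 -2.4] t 18.55
roll 0.0091
18.55 [ 0.4811167  -0.13058262  0.18643784] [-3.12213498  0.02142499 -1.55121518] 0.2900620297823267 [ 0.32588157 -0.85172558 -2.36997075]
```

View pics/w9.png

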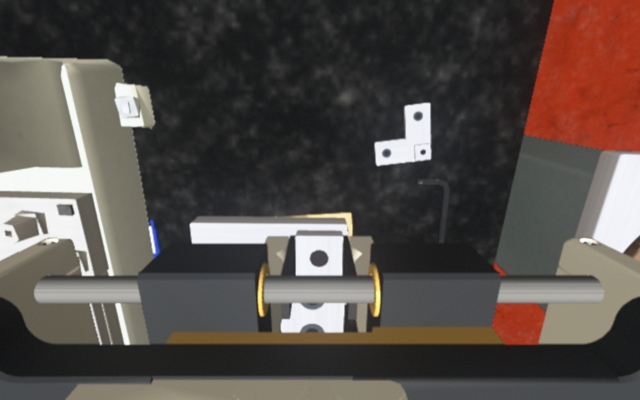

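```bash
python3 - <<'E'
import pickle
from h import *
s,f=pickle.load(open("pics/w9.pkl","rb"));T=np.linalg.inv(f["hand_eye"])
def pj(X):
    c=T[:3,:3]@np.array(X)/1+T[:3,3];p=f["K"]@c;return (p[:2]/p[2]).round(1)
for X in((.016,-.074,.0166),(.016,-.074,.0026),(.016,-.014,.0166),(.016,-.013,.0026),(.013,-.013,-.0074),(0,0,-.0074)):print(X,pj(X))
cv2.imwrite("pics/w9c.png",cv2.resize(f["image"][200:350,170:390],None,fx=3.5,fy=3.5))
E
python3 held.py w9 .0166 300 245 340 275
```

```text
(0.016, -0.074, 0.0166) [197.4 214.4]
(0.016, -0.074, 0.0026) [188.  223.1]
(0.016, -0.014, 0.0166) [296.2 214.5]
(0.016, -0.013, 0.0026) [296.2 223.2]
(0.013, -0.013, -0.0074) [295.1 235.4]
(0, 0, -0.0074) [319.3 257.2]
[318.6 258. ] 199.0 leg plane [-5.9 -0.3  2.6] heel plane [-0.5 -0.4 -7.4]
```

View pics/w9c.png

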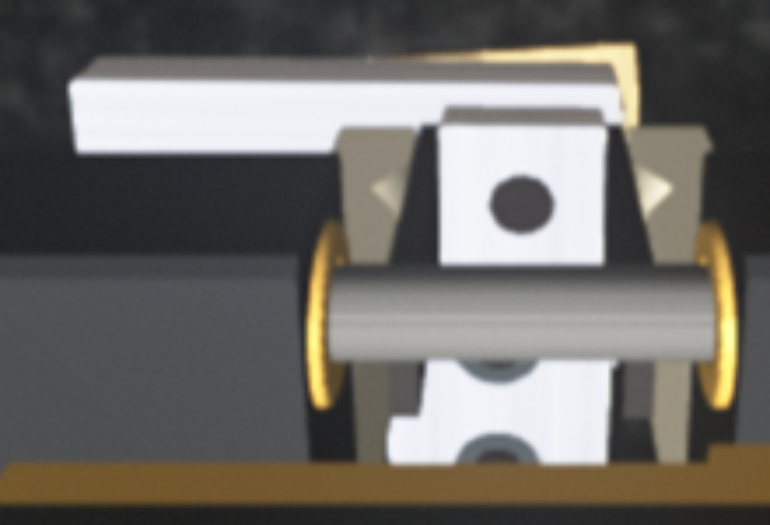

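Request:
{"name": "arm_command", "arguments": {
  "plan": [
    {"x": -0.01, "y": 0.002, "z": 0, "roll": 0.003, "gripper": -1},
    {"x": -0.02, "y": 0.005, "z": 0, "roll": 0.003, "gripper": -1},
    {"x": -0.025, "y": 0.005, "z": 0.01, "roll": 0.003, "gripper": -1},
    {"x": -0.015, "y": 0.003, "z": 0.02, "roll": 0, "gripper": -1},
    {"x": -0.005, "y": 0, "z": 0.03, "roll": 0, "gripper": -1},
    {"x": 0, "y": 0, "z": 0.03, "roll": 0, "gripper": -1},
    {"x": 0, "y": 0, "z": 0.015, "roll": 0, "gripper": -1},
    {"x": 0, "y": 0, "z": 0, "roll": 0, "gripper": -1}
  ]
}}

```text
t: 19.4
position: [0.4664, -0.0482, 0.0825]
eef_rot: [-3.117, 0.022, -1.546]
wrist_force: [-0.3, 0.5, -2.4]
gripper_width: 0.289
```

```bash
python3 rel.py .465 -.052 .0516 -89.4
```

```text
pos [ 0.4664 -0.0482  0.0825] yaw -88.58 tilt [1.4  1.32] delta tool [0.0044 0.0023 0.0308] g 0.289 F [-0.3  0.5 -2.4] t 19.4
roll 0.0143
```

Request:
{"name": "arm_command", "arguments": {
  "plan": [
    {"x": 0.0022, "y": 0.0012, "z": 0.005, "roll": 0.014, "gripper": -1},
    {"x": 0.002, "y": 0.001, "z": 0.008, "roll": 0, "gripper": -1},
    {"x": 0, "y": 0, "z": 0.006, "roll": 0, "gripper": -1},
    {"x": 0, "y": 0, "z": 0.001, "roll": 0, "gripper": -1},
    {"x": 0, "y": 0, "z": 0, "roll": 0, "gripper": -1}
  ]
}}

```text
t: 19.9
position: [0.4663, -0.0518, 0.0636]
eef_rot: [-3.113, 0.023, -1.559]
wrist_force: [0.8, 0.3, -2.6]
gripper_width: 0.29
```

```bash
python3 rel.py .465 -.052 .0516 -89.4; python3 - <<'E'
from rig import cams
import cv2
a=cams.grab_frame("scene")["image"];b=cams.grab_frame("side")["image"]
cv2.imwrite("pics/s5.png",cv2.resize(a[150:270,240:400],None,fx=4,fy=4,interpolation=2))
cv2.imwrite("pics/d5.png",cv2.resize(b[130:250,260:420],None,fx=4,fy=4,interpolation=2))
E
python3 look.py w10
```

```text
pos [ 0.4663 -0.0518  0.0636] yaw -89.33 tilt [1.62 1.36] delta tool [0.0004 0.0017 0.0119] g 0.29 F [ 0.8  0.3 -2.6] t 19.9
roll 0.0012
20.0 [ 0.46640676 -0.05175898  0.06371861] [-3.11283807  0.02353076 -1.55914561] 0.2877565346552787 [ 0.03510829 -0.7616767  -1.47727393]
```

View pics/s5.png

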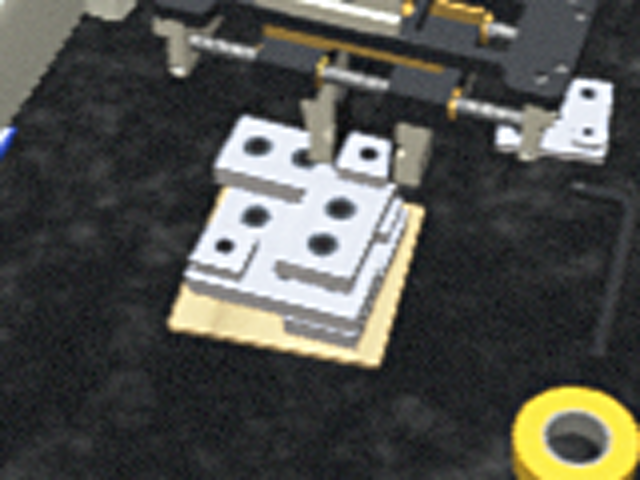

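View pics/d5.png

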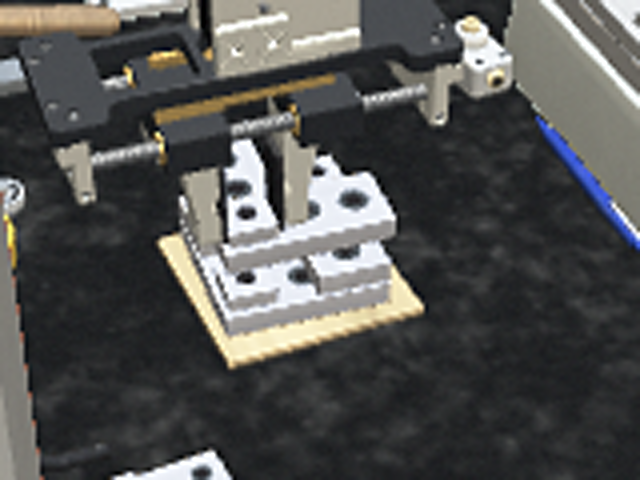

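View pics/w10.png

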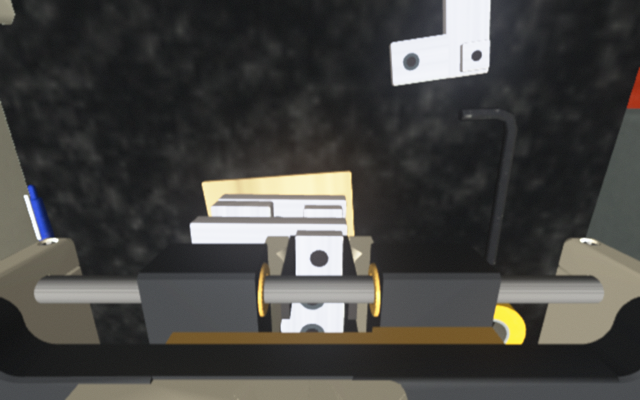

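The third plate hovers over the pile the right way round, with the base heel showing under it. I'll lower it with small corrections.

Request:
{"name": "arm_command", "arguments": {
  "plan": [
    {"x": 0.0004, "y": 0.0014, "z": 0.003, "roll": 0.001, "gripper": -1},
    {"x": 0, "y": 0, "z": 0.004, "roll": 0, "gripper": -1},
    {"x": 0, "y": 0, "z": 0.001, "roll": 0, "gripper": -1},
    {"x": 0, "y": 0, "z": 0, "roll": 0, "gripper": -1}
  ]
}}

```text
t: 20.45
position: [0.4655, -0.0519, 0.0555]
eef_rot: [-3.112, 0.024, -1.56]
wrist_force: [-0.7, -0.1, -2.6]
gripper_width: 0.288
```

```bash
python3 rel.py .465 -.052 .0516 -89.4
```

```text
pos [ 0.4655 -0.0519  0.0555] yaw -89.39 tilt [1.7  1.39] delta tool [0.0002 0.0006 0.0039] g 0.288 F [-0.7 -0.1 -2.6] t 20.45
roll 0.0002
```

Request:
{"name": "arm_command", "arguments": {
  "plan": [
    {"x": 0.0003, "y": 0.0006, "z": 0.0015, "roll": 0, "gripper": -1},
    {"x": 0, "y": 0, "z": 0.0015, "roll": 0, "gripper": -1},
    {"x": 0, "y": 0, "z": 0, "roll": 0, "gripper": -1}
  ]
}}

```text
t: 20.75
position: [0.465, -0.0521, 0.0522]
eef_rot: [-3.112, 0.024, -1.56]
wrist_force: [-0.0, -0.1, -2.1]
gripper_width: 0.288
```

```bash
python3 rel.py .465 -.052 .0516 -89.4
```

```text
pos [ 0.465  -0.0521  0.0522] yaw -89.38 tilt [1.7  1.38] delta tool [-0.0001  0.      0.0006] g 0.288 F [-0.  -0.1 -2.1] t 20.75
roll 0.0004
```

Request:
{"name": "arm_command", "arguments": {
  "plan": [
    {"x": 0, "y": 0, "z": 0.001, "roll": 0, "gripper": -1},
    {"x": 0, "y": 0, "z": 0.0005, "roll": 0, "gripper": -1}
  ]
}}

```text
t: 20.95
position: [0.4651, -0.0521, 0.0507]
eef_rot: [-3.112, 0.024, -1.56]
wrist_force: [0.4, 0.0, -2.2]
gripper_width: 0.294
```

```bash
python3 rel.py .465 -.052 .0506 -89.4
```

```text
pos [ 0.4651 -0.0521  0.0507] yaw -89.38 tilt [1.7  1.38] delta tool [-0.0001  0.0001  0.0001] g 0.294 F [ 0.4  0.  -2.2] t 20.95
roll 0.0004
```

Request:
{"name": "arm_command", "arguments": {
  "plan": [
    {"x": 0, "y": 0, "z": 0.0007, "roll": 0, "gripper": -1},
    {"x": 0, "y": 0, "z": 0, "roll": 0, "gripper": -1}
  ]
}}

```text
t: 21.15
position: [0.4652, -0.052, 0.0501]
eef_rot: [-3.112, 0.024, -1.56]
wrist_force: [-1.0, 0.2, 0.3]
gripper_width: 0.287
```

```bash
python3 rel.py .465 -.052 .0506 -89.4
```

```text
pos [ 0.4652 -0.052   0.0501] yaw -89.37 tilt [1.7  1.38] delta tool [-0.      0.0002 -0.0005] g 0.287 F [-1.   0.2  0.3] t 21.15
roll 0.0005
```

Contact made, so I'll release.

Request:
{"name": "arm_command", "arguments": {
  "plan": [
    {"x": 0, "y": 0, "z": 0, "roll": 0, "gripper": -0.3},
    {"x": 0, "y": 0, "z": 0, "roll": 0, "gripper": -0.2},
    {"x": 0, "y": 0, "z": 0, "roll": 0, "gripper": -0.1},
    {"x": 0, "y": 0, "z": 0, "roll": 0, "gripper": -0.05},
    {"x": 0, "y": 0, "z": -0.01, "roll": 0, "gripper": -0.05},
    {"x": 0, "y": 0, "z": -0.025, "roll": 0, "gripper": 0},
    {"x": 0, "y": 0, "z": -0.03, "roll": 0, "gripper": 0.15},
    {"x": -0.02, "y": 0, "z": -0.03, "roll": 0, "gripper": 0.15},
    {"x": -0.03, "y": 0, "z": 0, "roll": 0, "gripper": 0.15},
    {"x": -0.03, "y": 0, "z": 0, "roll": 0, "gripper": 0.15}
  ]
}}

```text
t: 22.15
position: [0.4621, 0.0252, 0.1549]
eef_rot: [-3.109, 0.024, -1.564]
wrist_force: [1.0, -0.7, 0.0]
gripper_width: 0.57
```

Request:
{"name": "arm_command", "arguments": {
  "plan": [
    {"x": -0.02, "y": -0.01, "z": 0, "roll": 0, "gripper": 0.15},
    {"x": -0.01, "y": -0.005, "z": 0, "roll": 0, "gripper": 0.15},
    {"x": 0, "y": 0, "z": 0, "roll": 0, "gripper": 0.15},
    {"x": 0, "y": 0, "z": 0, "roll": 0, "gripper": 0.15}
  ]
}}

```text
t: 22.55
position: [0.4777, 0.0591, 0.16]
eef_rot: [-3.104, 0.026, -1.56]
wrist_force: [-0.0, 0.3, -0.2]
gripper_width: 0.574
```

```bash
python3 look.py w11; python3 - <<'E'
from rig import cams
import cv2
a=cams.grab_frame("scene")["image"];b=cams.grab_frame("side")["image"]
cv2.imwrite("pics/s6.png",cv2.resize(a[150:270,240:400],None,fx=4,fy=4,interpolation=2))
cv2.imwrite("pics/d6.png",cv2.resize(b[130:250,260:420],None,fx=4,fy=4,interpolation=2))
E
```

```text
22.55 [0.47770709 0.05906049 0.16003029] [-3.10419278  0.02648596 -1.56027434] 0.5744018953917863 [-0.01988873  0.34010665 -0.20776439]
```

View pics/w11.png

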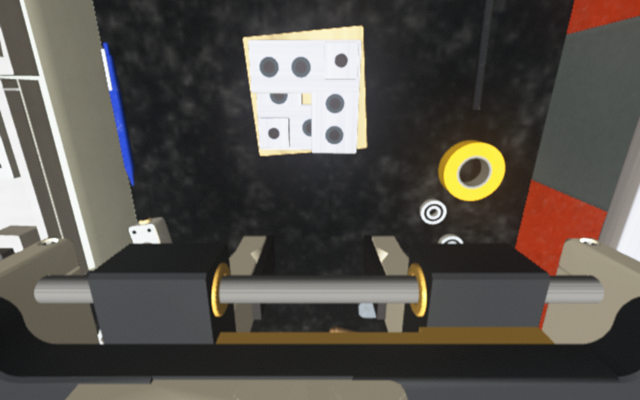

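View pics/s6.png

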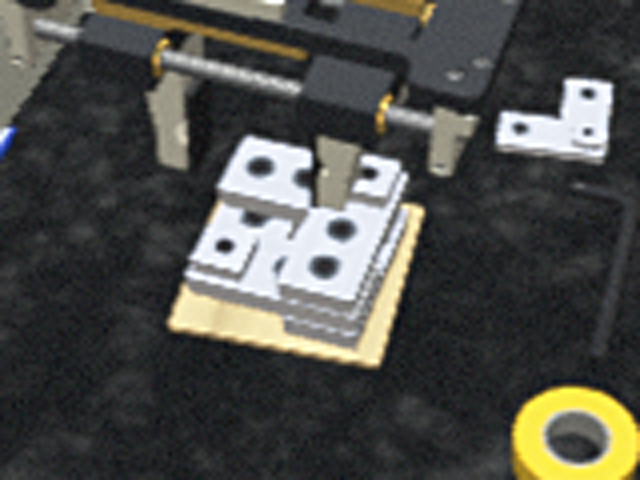

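View pics/d6.png

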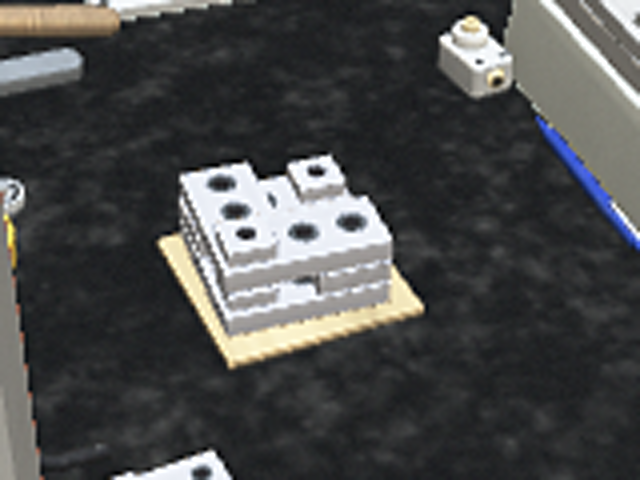

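The pile looks square and flat in the side view, and the small plate hasn't moved. I'll measure the top plate.

```bash
python3 meas.py w11 235 25 375 165 .034; echo mid; python3 meas.py w11 235 25 375 165 .020|grep "273\|272\|274"
```

```text
outer px [[248, 40], [259, 147], [355, 153], [360, 40]]
outer xy mm [[539.6, -65.6], [535.2, 19.1], [450.7, 22.9], [451.2, -66.1]]
edge mm [84.8, 84.6, 89.0, 88.4]
hole px [273.4 133. ] A 90.0 xy@14 [522.    6.7] @24 [520.2   5.5]
hole px [333.9 134.7] A 220.5 xy@14 [469.6   7.4] @24 [469.8   6.1]
hole px [307.3 127.3] A 99.5 xy@14 [492.6   1.4] @24 [4.919e+02 4.000e-01]
hole px [334.7 103.1] A 232.5 xy@14 [469.6 -18.6] @24 [469.8 -18.9]
hole px [306.   98.5] A 105.0 xy@14 [493.6 -22.1] @24 [492.9 -22.2]
hole px [278.3  97.4] A 127.0 xy@14 [516.8 -22.7] @24 [515.2 -22.8]
hole px [300.5  66.5] A 264.0 xy@14 [498.  -46.6] @24 [497.1 -45.8]
hole px [268.5  66.6] A 266.0 xy@14 [524.  -46.3] @24 [522.1 -45.6]
hole px [340.9  60.1] A 129.0 xy@14 [465.6 -51.6] @24 [465.9 -50.7]
k 4
mid
hole px [273.4 133. ] A 90.0 xy@14 [524.6   8.4] @24 [522.8   7.2]
```

```bash
python3 -c "
from rig import env,ticket
print(ticket.sign_off());s=env.get_state();print(s['t'],s['wrist_force'])"
```

```text
the job is handed in; nothing more can be done
None
the job is handed in; nothing more can be done
```

The pile is finished: both large plates are on the base, heels up, each turned half round from the one beneath. I signed off at about 23 s of the 61 s, with the gripper open and well clear; sign-off gave no verdict.

I took the near plate first, then the one by the black box, gripping each by its heel.

**Alignment with the base** (wrist camera, origin at (493.9, -22.1) mm, yaw about 0.75°):

| Plate | Origin (mm) | Offset from base | Yaw difference |
|---|---|---|---|
| Middle | (494.0, -22.2) | about 0.1 mm | about 0.3° |
| Top | (494.8, -21.5) by its leg holes; (494.6, -22.0) by its heel hole | 0.7–1.1 mm | about 0.4° |

- **Middle plate:** its heel measured the same after the third plate went on, so it did not shift.
- **Other checks:** the side view shows the three plates flat and square. The base and the small plate look undisturbed, but I did not measure either one again at the end.
- **Forces:** the wrist force stayed below about 4 N in every reading.

**Disagreements:**
- The scene camera placed things 2–4 mm off from the wrist camera, so I used the wrist measurements.
- The tool drifted to about 2° of tilt during the moves. Both plates touched down slightly tilted and settled flat on release.

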